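Clip a trolley wheel onto its axle

ROBOT

A 6-joint arm with a two-finger parallel gripper is mounted at the origin on the work surface. World frame = base frame: x ahead of the robot, y to its left, z up, the work surface at z = 0. Lengths are in mm, angles in rad, forces in N, time in s.
With the tool pointing down it reaches from about 275 to 1000 mm from the base axis. Payload 8.4 kg.
Tool frame: the origin (TCP) lies midway between the tips of the shut fingers; the grasp point (between the pads) lies 19 mm behind it; z points along the fingers, y is the line along which they close (so a half turn about z gives the same grasp; the last joint's range is limited). The gripper opens to 85 mm and grips with 20 to 120 N. Pads are 22 mm wide; open, the fingers measure 114 mm over their backs; the gripper's body (76 mm by 85 mm) begins 54 mm behind the grasp point. The pads swing forward as they close: fully open they stand 13 mm farther back than shut.
Start: joints at [-1.135, 0.353, 1.633, -0, 1.155, -0.002], TCP at [264.966, -566.057, 231.281] pointing down, gripper open.
Joint ranges: [-2.63, 2.63], [-0.92, 2.1], [0.06, 2.66], [-1.3, 4.44], [0, 2.69], [-3.02, 3.02]. Speed limits (rad/s): [2.22, 2.22, 2.79, 3.14, 3.14, 3.14].

INTERFACE

Orientations are given as [roll, pitch, yaw] about the fixed x, y, z axes, in that order (R = Rz(yaw) Ry(pitch) Rx(roll)).
In Python, from rig import telemetry, optics, r gives the robot as it stands.
- The arm moves only by the tool play_rows, never from a script. Its arguments are lists of equal length, an entry for each row: "dp": the shift along the tool's x, y, z in units of 40 mm (1.0 is 40 mm), a list of three; "rot": the turn, a rotation vector about the tool's x, y, z in units of 6 degrees (1.0 is 6 degrees), a list of three. In form: {"dp": [[tx, ty, tz], ...], "rot": [[ax, ay, az], ...]}. A call has 1 to 5 rows; each row is the pose to reach, as a shift and turn from the pose commanded when the call began, along the tool's axes at that moment; what a row does not reach only later rows make up. A row lasts 1/12 s, in which the tool goes at most 41.7 mm and 7.16 degrees, less where a joint would pass 70% of its speed; a pose out of reach is approached as far as the arm can. A call with a gripper value outside its range is refused whole. "fingers" is the opening, from 0 (shut) to 1 (fully open), set as the call begins (left out, the last holds). The fingers move at their own pace and stop on an object; "grip_force" is the grip in N (left out, the last holds). Time passes only in rows, so rows that repeat a pose let the fingers close. It gives the time, the measured TCP pose, the force, the opening and the grip force at its end, in the units of the state.
- telemetry.sense(): the state, without advancing time (a new reading comes with each control period).
- optics.grab_frame(name): name is "scene" or "top" or "wrist"; returns a dict with "color" (400x640x3 uint8, red, green, blue), "mtx" (3x3 intrinsics, pixels), "R" (3x3) and "t" (3): a world point X has camera coordinates R X + t; the wrist camera has in their place "mount" (4x4, takes a point from camera to tool coordinates, whose origin is the TCP and whose axes are the flange's). Camera axes: x right, y down, z forward; pixel columns grow to the right and rows downward; lengths in mm; the calibration is good to about 2 mm. The wrist camera is an equidistant fisheye: a pixel r from the principal point sees the ray r / f radians off the axis. A picture is of the moment at which its call begins: read the wrist's pose just before it. There is no depth.
- r.sign_off(): hands the job in; it is judged then, once.
The state is a dict: "clock": time; "qpos": joint angles; "qvel": joint speeds; "joint_efforts": joint torques, N m; "eef_pos": TCP position; "tcp_rot": TCP orientation; "contact_force": force on the tool from outside, world axes, zero at the start; "wrist_torque": the same for the moment, N m; "opening": opening from 0.0 (shut) to 1.0 (fully open); "grasp_force": force on a finger pad.
Only numpy, scipy, OpenCV 4.12 (cv2) and the standard library are available. Lean on these libraries where they do the work, as an engineer would, in place of code of your own. Each camera call takes 0.05 s, during which the arm holds its last target. There are 200 camera calls.

TASK

Lock the wheel on the stand: take the retaining clip with the orange grip and push it sideways, held level, into the groove under the axle's head until it snaps fully home, then let go of it. The wheel's height is not known exactly, so feel for it, and go gently: never press the clip against the wheel or axle with more than about 25 N. Leave the clip with the blue grip, the spare wheel and the red tape roll where they are.

Things in the scene. Friction and masses are not known exactly. Their poses are not given: they have to be found in the camera images.
- stand: Green base plate 150 x 150 x 10 mm, fixed; origin at the centre of its underside, z up. On it lies a trolley wheel, 120 mm across, black rim, flat level silver hub face on top, with the axle end standing up through its middle; neither moves. The hub face is 46 to 66 mm above the bench: the spacers below it differ each time, so this height is NOT reported; feel for it.
- axle_line (a point): Point on the axle's vertical axis, 46 mm above the stand's underside (lowest possible hub face; does not follow the spacers). From the hub face up the axle has: a collar 22 mm across, 4 mm high; the groove, 5.8 mm high, core 14 mm across, open all round, so the clip can come from any side; a head 22 mm across, 20 mm high. So a clip laid on the hub face is about 5 mm too low for mid-groove.
- clip: The retaining clip with the orange grip, about 80 g: a flat steel fork 4 mm thick, 36 mm wide (41 at the flared mouth), lying flat. Origin on the underside at the centre of the eye, where the axle core comes to sit. x points out of the open mouth: the way to push. z up. The plate reaches from 46 mm behind the origin to 24 mm ahead; slot bottom 7 mm behind.
- clip_eye (a point): Centre of the clip's eye at mid thickness, 2 mm above its underside, axes as the clip. Mouth 24 mm wide between the flares. 6 mm ahead of the eye two round bumps narrow the slot to 10.8 mm; on sprung jaws, they spread 1.6 mm each to let the core past at about 4 to 10 N of push, then close. Fully home, this point is on the axle's axis; pushing on meets a hard stop.
- clip_grip (a point): Centre of the orange grip block on the clip, 36 mm behind the eye: 20 mm long (clip x), 14 mm wide (clip y), from 4 to 40 mm above the clip's underside; this point is 24 mm above the underside. Best pinched from above across its 14 mm width. Same axes as the clip. Let go of, a seated clip sags a little (up to 0.12 rad) at this end.
- blue_clip_grip (a point): Centre of the blue grip block of a similar but smaller clip that does not fit this axle: 20 x 12 x 36 mm, lying flat on the bench, 24 mm above its underside. Leave it.
- spare_wheel: Loose spare wheel, 120 mm across, 34 mm thick, lying flat. Origin at the centre of its underside. Leave it.
- tape: Red tape roll, 90 mm across, 25 mm high, lying flat. Origin at the centre of its underside. Leave it.
Not all that is in view belongs to the job. Several things look just like the stand: the one meant starts farthest from the robot's base. Leave any pink look-alike of the clip alone.

How it is judged (in metres and radians):
On the way, in this order (a step that is already met when the one before it is completed fails the run):
1. the orange-gripped clip is picked up off the bench (height (world z) of clip_eye above 0.035 m), for 0.1 s.
2. the clip is seated in the axle groove (horizontal distance between clip_eye and axle_line below 0.003 m and z of clip_eye in the frame of stand between 0.05 and 0.0755 m), for 0.2 s.
At the end, for the whole second after the job is handed in: The orange-gripped clip sits in the axle's groove, under the head: the centre of its eye within 3 mm of the axle's axis, 50 to 75.5 mm above the underside of the stand, lying level within 0.25 rad, at rest and let go of (all of step 2 and angle between clip_eye's own z axis and vertical below 0.25 rad and linear speed of clip below 0.02 m/s and contact force between clip and the fingers below 0.1 N); the robot touches nothing.
It fails at once if the clip is pressed against the wheel, axle or stand with more than 25 N (contact force between clip and stand above 25 N).
It fails at once if the blue-gripped clip is moved by more than 30 mm (distance of blue_clip_grip from where it was at the start of the episode above 0.03 m).
It fails at once if the spare wheel is moved by more than 30 mm (distance of spare_wheel from where it was at the start of the episode above 0.03 m).
It fails at once if the red tape roll is moved by more than 30 mm (distance of tape from where it was at the start of the episode above 0.03 m).
It also fails if it takes over 48 s, if anything falls off the work surface, if the arm or the gripper's body presses on something with over 40 N, if the wrist force passes 120 N, or if a joint passes its speed limit or range.

## Working session

There is one attempt and no reset: what is moved stays moved. The work goes in short steps, Python scripts to look and compute and a tool call to move; the robot and the scene stay as the last step left them, time stands still between calls to the robot, and variables do not carry over. Pictures are saved under pics/ and viewed, at most 10 in all, crops included, and the job is handed in when it is done.

Besides the shell and the picture viewer there is one more tool, called after "Request:" by a JSON object that holds its "method" and its "body". play_rows: Moves the arm, as the interface text tells. Its arguments: {"type":"object","properties":{"dp":{"type":"array"},"rot":{"type":"array"},"fingers":{"type":"number"},"grip_force":{"type":"number"}},"required":["dp","rot"]}

```bash
mkdir -p pics; ls
python3 - <<'E'
from rig import telemetry, optics, r
import cv2,pickle
s=telemetry.sense();print({k:s[k] for k in('clock','eef_pos','tcp_rot','opening','contact_force')})
d={}
for n in('scene','top'):
    d[n]=optics.grab_frame(n); f=d[n]
    print(n,f['mtx'],f['R'],f['t'])
    cv2.imwrite(f'pics/{n}0.png',f['color'][:,:,::-1])
pickle.dump(d,open('f0.pkl','wb'))
E
```

```text
pics
{'clock': 0.0, 'eef_pos': array([ 264.7658502 , -565.62049452,  230.55690743]), 'tcp_rot': array([-3.14017686e+00,  1.10964412e-05,  4.37835812e-01]), 'opening': 1.0003238220968873, 'contact_force': array([ 0.28722144, -0.2529909 , -0.9067577 ])}
scene [[461.53216755   0.         328.55274167]
 [  0.         461.53216755 197.29331431]
 [  0.           0.           1.        ]] [[-0.85589553  0.51706055  0.00955087]
 [ 0.36237179  0.61280921 -0.7022475 ]
 [-0.36895734 -0.59758954 -0.71186883]] [ 421.13228769 -138.94710378 1382.13895725]
top [[494.32729063   0.         318.52412043]
 [  0.         494.32729063 200.8351544 ]
 [  0.           0.           1.        ]] [[-0.01590322 -0.99985889 -0.00541183]
 [-0.98070585  0.01665284 -0.19477864]
 [ 0.19484128  0.00220981 -0.9808323 ]] [  46.01433905  501.53828004 1279.79690937]
```

View pics/scene0.png

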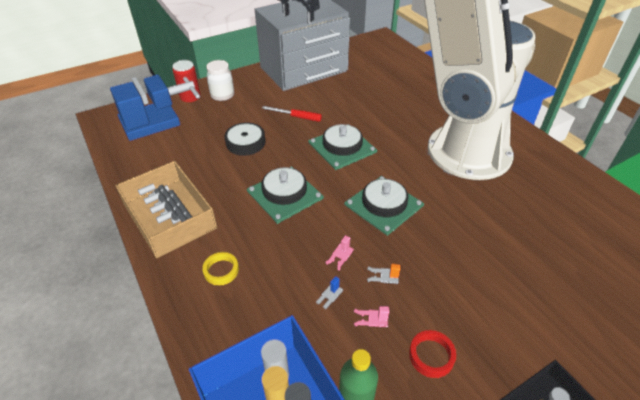

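View pics/top0.png

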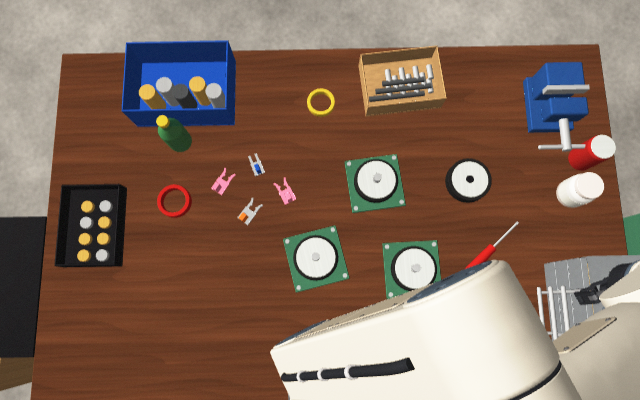

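The top view shows three stand look-alikes, at pixels (375,183), (316,258) and (412,268). The one at (375,183) is farthest from the base, which is near (336,394), so it is the one meant. Of the four clips, the one with the orange grip at (246,213) is the target. The blue one (257,167) and the pink ones (222,181) and (286,192) stay where they are.

```bash
cat > h.py <<'E'
import numpy as np,cv2,pickle
def ray(f,u,v):
    d=f['R'].T@np.linalg.solve(f['mtx'],[u,v,1.]);return -f['R'].T@f['t'],d
def onz(f,u,v,z):
    c,d=ray(f,u,v);return c+d*(z-c[2])/d[2]
def tri(fa,a,fb,b):
    A=[];B=[]
    M=np.zeros((3,3));y=np.zeros(3)
    for f,p in((fa,a),(fb,b)):
        c,d=ray(f,*p);d/=np.linalg.norm(d);P=np.eye(3)-np.outer(d,d);M+=P;y+=P@c
    x=np.linalg.solve(M,y)
    return x,[np.linalg.norm(np.cross(x-ray(f,*p)[0],ray(f,*p)[1]/np.linalg.norm(ray(f,*p)[1]))) for f,p in((fa,a),(fb,b))]
def blobs(img,lo,hi,amin=15):
    m=cv2.inRange(cv2.cvtColor(img,cv2.COLOR_RGB2HSV),np.array(lo),np.array(hi))
    n,l,s,c=cv2.connectedComponentsWithStats(m)
    return [(c[i],s[i],l==i) for i in range(1,n) if s[i][4]>=amin]
E
python3 - <<'E'
from h import *
d=pickle.load(open('f0.pkl','rb'))
for n in d:
    f=d[n];im=f['color']
    print(n,'orange',[(np.round(c,1),list(s)) for c,s,_ in blobs(im,(5,180,150),(16,255,255),10)])
    for c,s,m in blobs(im,(60,80,40),(90,255,200),300):
        h=cv2.convexHull(np.argwhere(m)[:,::-1].astype(np.int32))
        q=cv2.minAreaRect(h);print(' green',np.round(c,1),list(s),np.round(q[0],1),q[2],onz(f,*q[0],10).round(1),[onz(f,*p,10).round(0)[:2].tolist() for p in cv2.boxPoints(q)])
t=cv2.resize(d['top']['color'][150:240,200:300],None,fx=4,fy=4,interpolation=2)
t2=cv2.resize(d['top']['color'][145:220,340:415],None,fx=4,fy=4,interpolation=2)
s=cv2.resize(d['scene']['color'][255:295,355:415],None,fx=6,fy=6,interpolation=2)
s2=cv2.resize(d['scene']['color'][160:225,240:330],None,fx=4,fy=4,interpolation=2)
o=np.zeros((600,800,3),np.uint8)
for a,(y,x) in((t,(0,0)),(t2,(0,405)),(s2,(335,410)),(s,(362,0))):
    a=a[:600-y,:800-x];o[y:y+a.shape[0],x:x+a.shape[1]]=a
cv2.imwrite('pics/crop1.png',o[:,:,::-1])
E
```

```text
scene orange [(array([395. , 269.8]), [np.int32(391), np.int32(264), np.int32(10), np.int32(13), np.int32(117)])]
 green [187.4  42.8] [np.int32(129), np.int32(0), np.int32(130), np.int32(87), np.int32(4877)] [196.2  29.9] 74.74488067626953 [  437.1 -1143.3    10. ] [[600.0, -1578.0], [14.0, -1678.0], [302.0, -784.0], [719.0, -787.0]]
 green [573.2  61.6] [np.int32(542), np.int32(0), np.int32(63), np.int32(133), np.int32(1189)] [571.4  64.2] 23.428691864013672 [-676.9 -175.2   10. ] [[-255.0, 36.0], [-1304.0, -537.0], [-1302.0, -488.0], [-264.0, 63.0]]
 green [612.2  95.8] [np.int32(580), np.int32(36), np.int32(60), np.int32(121), np.int32(790)] [612.1  96.3] 27.407575607299805 [-617.5   39.7   10. ] [[-262.0, 180.0], [-1111.0, -186.0], [-1106.0, -153.0], [-266.0, 201.0]]
 green [628.4 160.8] [np.int32(606), np.int32(117), np.int32(34), np.int32(77), np.int32(1298)] [622.5 155. ] 90.0 [-367.5  252.1   10. ] [[-493.0, 106.0], [-586.0, 160.0], [-262.0, 374.0], [-185.0, 329.0]]
 green [341.7 153.1] [np.int32(309), np.int32(136), np.int32(67), np.int32(33), np.int32(642)] [341.5 153. ] 4
[... 1007 characters left out ...]
[623.0, -36.0], [642.0, -189.0], [494.0, -201.0], [476.0, -52.0]]
 green [632.3 233.9] [np.int32(623), np.int32(214), np.int32(17), np.int32(41), np.int32(564)] [631. 234.] 90.0 [ 403.5 -811.9   10. ] [[459.0, -798.0], [458.0, -841.0], [349.0, -826.0], [350.0, -783.0]]
 green [315.6 259.5] [np.int32(283), np.int32(226), np.int32(66), np.int32(66), np.int32(1322)] [315.3 258.3] 75.37911987304688 [351.6  49.   10. ] [[406.0, 139.0], [442.0, -6.0], [298.0, -40.0], [264.0, 103.0]]
 green [404.8 262.7] [np.int32(383), np.int32(241), np.int32(58), np.int32(58), np.int32(970)] [411.7 268.6] 85.60128784179688 [ 319.8 -210.3   10. ] [[389.0, -133.0], [398.0, -284.0], [252.0, -286.0], [243.0, -139.0]]
```

View pics/crop1.png

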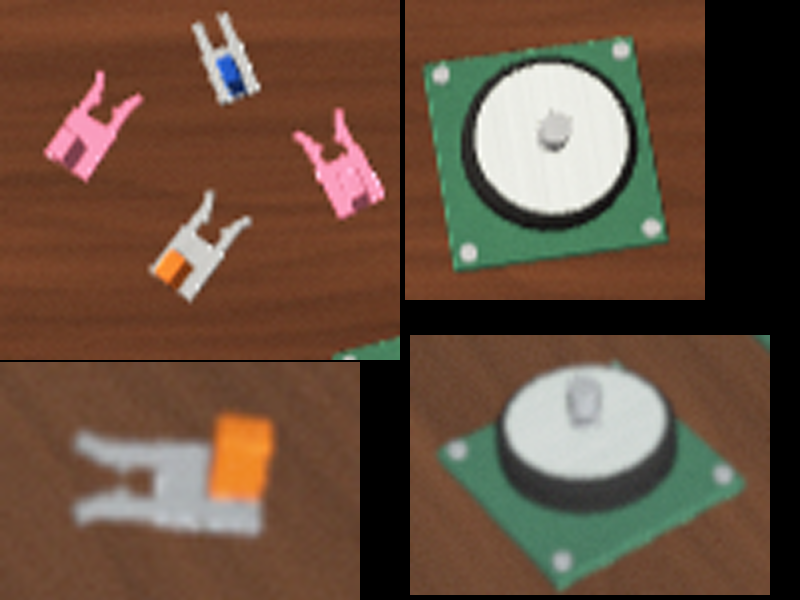

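The crop shows the orange grip at its left, with the fork mouth pointing to the upper right. The stand at top pixel (375,183) has its axle in the middle. Next I'll work out positions and a view pose for the wrist camera.

```bash
cat >> h.py <<'E'
def go(p,yaw,roll=np.pi,pitch=0,s=None):
    from rig import telemetry
    from scipy.spatial.transform import Rotation as Ro
    s=s or telemetry.sense()
    R=Ro.from_euler('xyz',s['tcp_rot']);T=Ro.from_euler('xyz',[roll,pitch,yaw])
    dp=R.inv().apply(np.array(p)-s['eef_pos'])/40;rv=(R.inv()*T).as_rotvec()/np.radians(6)
    print('t',round(s['clock'],2),'at',np.round(s['eef_pos'],1),np.round(s['tcp_rot'],3),'F',np.round(s['contact_force'],1),'op',round(s['opening'],3))
    print('dp',np.round(dp,3).tolist(),'rot',np.round(rv,2).tolist())
E
python3 - <<'E'
from h import *
from rig import optics
d=pickle.load(open('f0.pkl','rb'));T,S=d['top'],d['scene']
print('tops cam',-T['R'].T@T['t'])
print('grip',tri(T,(242,216.7),S,(395,269.8)), onz(T,242,216.7,38))
# clip plate tips in top crop (crop px/4 + offset)
for p in((209,195),(245,222),(152,270),(190,298)): print('pl',onz(T,200+p[0]/4,150+p[1]/4,4).round(1))
# axle top centre: top crop (556,122)->, scene crop (585,383)
print('axtop',tri(T,(340+(553-405)/4,145+124/4),S,(240+(585-410)/4,160+(384-335)/4)))
f=optics.grab_frame('wrist');print(f['mtx'],f['mount'].round(3))
go((440,200,260),2.41)
E
```

```text
tops cam [ 243.23603806   34.82770069 1353.2041073 ]
grip (array([466.34084174, 247.22308872,  24.93186309]), [np.float64(0.3331795813858881), np.float64(0.33317958138585135)]) [464.37609467 244.89719095  38.        ]
pl [520.3 222.5   4. ]
pl [500.7 197.2   4. ]
pl [468.  261.4   4. ]
pl [448.  234.8   4. ]
axtop (array([ 558.95464012, -117.13041423,   80.88530633]), [np.float64(1.77075640719561), np.float64(1.7707564071956543)])
[[309.70691629   0.         313.66865494]
 [  0.         309.70691629 197.89200154]
 [  0.           0.           1.        ]] [[  -0.      -0.961   -0.277   72.128]
 [   1.      -0.       0.      -0.297]
 [  -0.      -0.277    0.961 -142.811]
 [   0.       0.       0.       1.   ]]
t 0.15 at [ 264.8 -565.7  230.7] [-3.14  -0.     0.438] F [-0.5  0.6  0.4] op 0.999
dp [12.082, -15.482, -0.714] rot [-0.01, -0.01, -18.83]
```

Request:
{"method": "play_rows", "body": {"dp": [[2.62,-3.25,0.15],[2.62,-3.25,0.15],[2.62,-3.25,0.15],[2.62,-3.25,0.15],[2.62,-3.25,0.15]], "rot": [[0,0,-3.97],[0,0,-3.97],[0,0,-3.97],[0,0,-3.97],[0,0,-3.97]], "fingers": 0.6}}

```text
clock: 0.57
eef_pos: [304.7, -397.4, 224.3]
tcp_rot: [-3.137, -0.003, 0.858]
contact_force: [-0.7, -0.5, -0.1]
opening: 0.597
grasp_force: 0.0
```

Request:
{"method": "play_rows", "body": {"dp": [[3.71,-1.92,0.15],[3.71,-1.92,0.15],[3.71,-1.92,0.15],[3.71,-1.92,0.15],[3.71,-1.92,0.15]], "rot": [[0,0,-3.97],[0,0,-3.97],[0,0,-3.97],[0,0,-3.97],[0,0,-3.97]]}}

```text
clock: 0.98
eef_pos: [344.5, -235.7, 218.7]
tcp_rot: [-3.14, -0.003, 1.275]
contact_force: [-0.3, 0.3, -1.0]
opening: 0.603
grasp_force: 0.0
```

Request:
{"method": "play_rows", "body": {"dp": [[4.17,-0.25,0.15],[4.17,-0.25,0.15],[4.17,-0.25,0.15],[4.17,-0.25,0.15],[4.17,-0.25,0.15]], "rot": [[0,0,-3.97],[0,0,-3.97],[0,0,-3.97],[0,0,-3.97],[0,0,-3.97]]}}

```text
clock: 1.4
eef_pos: [385.4, -73.7, 213.2]
tcp_rot: [3.141, -0.002, 1.693]
contact_force: [0.2, -0.8, 0.4]
opening: 0.602
grasp_force: 0.0
```

Request:
{"method": "play_rows", "body": {"dp": [[3.92,1.45,0.15],[3.92,1.45,0.15],[3.92,1.45,0.15],[3.92,1.45,0.15],[3.92,1.45,0.15]], "rot": [[0,0,-3.97],[0,0,-3.97],[0,0,-3.97],[0,0,-3.97],[0,0,-3.97]]}}

```text
clock: 1.82
eef_pos: [426.0, 88.5, 207.5]
tcp_rot: [3.139, -0.001, 2.107]
contact_force: [-0.2, -0.4, -0.7]
opening: 0.601
grasp_force: 0.0
```

Request:
{"method": "play_rows", "body": {"dp": [[3.0,2.91,0.15],[3.0,2.91,0.15],[3.0,2.91,0.15],[3.0,2.91,0.15],[3.0,2.91,0.15]], "rot": [[0,0,-3.97],[0,0,-3.97],[0,0,-3.97],[0,0,-3.97],[0,0,-3.97]]}}

```text
clock: 2.23
eef_pos: [466.2, 250.8, 201.3]
tcp_rot: [3.138, 0.0, 2.521]
contact_force: [-0.6, -0.6, -0.0]
opening: 0.604
grasp_force: 0.0
```

Run:
```python
from h import *
from rig import optics
go((464,246,130),2.515)
```

```text
t 2.23 at [466.2 250.8 201.3] [3.138 0.    2.521] F [-0.6 -0.6 -0. ] op 0.604
dp [-0.025, -0.137, 1.781] rot [0.03, 0.0, 0.05]
```

Request:
{"method": "play_rows", "body": {"dp": [[0,-0.1,1],[0,-0.14,2],[0,-0.14,2],[0,-0.14,2]], "rot": [[0,0,0],[0,0,0],[0,0,0],[0,0,0]]}}

```text
clock: 2.57
eef_pos: [459.5, 239.6, 120.1]
tcp_rot: [-3.137, -0.002, 2.515]
contact_force: [-0.8, -0.2, 0.2]
opening: 0.601
grasp_force: 0.0
```

```bash
cat >> h.py <<'E'
def wgrab():
    from rig import telemetry,optics
    from scipy.spatial.transform import Rotation as Ro
    s=telemetry.sense();f=optics.grab_frame('wrist')
    M=np.eye(4);M[:3,:3]=Ro.from_euler('xyz',s['tcp_rot']).as_matrix();M[:3,3]=s['eef_pos']
    f['M']=M@f['mount'];f['s']=s
    return f
def wz(f,u,v,z):
    K=f['mtx'];a=np.array([u-K[0,2],v-K[1,2]]);r=np.hypot(*a);th=r/K[0,0]
    d=f['M'][:3,:3]@np.array([*(a/max(r,1e-9)*np.sin(th)),np.cos(th)]);c=f['M'][:3,3]
    return c+d*(z-c[2])/d[2]
def wproj(f,X):
    p=np.linalg.inv(f['M'])@np.append(X,1);r=np.hypot(p[0],p[1]);th=np.arctan2(r,p[2])
    return f['mtx'][:2,2]+p[:2]/r*th*f['mtx'][0,0]
E
python3 - <<'E'
from h import *
f=wgrab();pickle.dump(f,open('w1.pkl','wb'))
im=f['color'];cv2.imwrite('pics/w1.png',im[:,:,::-1])
for c,s,m in blobs(im,(5,150,100),(18,255,255),50):print(c,s,wz(f,*c,40))
E
```

```text
[324.93172691 197.42570281] [319 186  17  32 249] [460.56173564 251.03078478  40.        ]
```

View pics/w1.png

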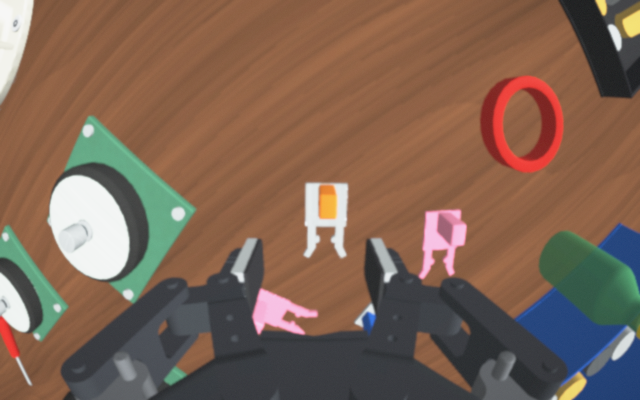

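The wrist view has the clip centred near (326,220), mouth downward, between the fingertips. I'll measure the steel outline on its plane.

Run:
```python
from h import *
f=pickle.load(open('w1.pkl','rb'));im=f['color']
hsv=cv2.cvtColor(im,cv2.COLOR_RGB2HSV)
m=((hsv[...,1]<60)&(hsv[...,2]>120)).astype(np.uint8)
m|=cv2.inRange(hsv,np.array((5,150,100)),np.array((18,255,255)))//255
m[:,:298]=0;m[:,356:]=0;m[:172]=0;m[266:]=0
n,l,s,c=cv2.connectedComponentsWithStats(m);i=1+np.argmax(s[1:,4]);m=l==i;print(s[i])
yy,xx=np.nonzero(m)
P=[];
for v in range(yy.min(),yy.max()+1):
    x=xx[yy==v];a=wz(f,x.min()-.5,v,4);b=wz(f,x.max()+.5,v,4)
    P.append([*((a+b)/2)[:2],np.hypot(*(a-b)[:2])])
    if v%5==0:print(v,x.min(),x.max(),np.round(P[-1],1))
P=np.array(P)
vx,vy,x0,y0=cv2.fitLine(P[3:-6,:2].astype(np.float32),cv2.DIST_HUBER,0,.01,.01).ravel()
if vx<0:vx,vy=-vx,-vy
u=np.array([vx,vy]);print('dir',u,'yaw',np.arctan2(vy,vx),'p0',x0,y0)
t=(P[:,:2]-[x0,y0])@u
back,tip=t.min(),t.max();print('len',tip-back)
for nm,tt in(('eye from back',back+46),('eye from tip',tip-24)):print(nm,[x0,y0]+tt*u)
g=[(c,s,m2) for c,s,m2 in blobs(im,(5,150,100),(18,255,255),50)][0][2]
print('orange pts z40 top')
q=np.argwhere(g)[:,::-1]
for v in range(q[:,1].min(),q[:,1].max()+1,4):
    x=q[q[:,1]==v,0];a=wz(f,x.min()-.5,v,40);b=wz(f,x.max()+.5,v,40);print(v,((a+b)/2)[:2].round(1),np.hypot(*(a-b)[:2]).round(1))
```

```text
[ 303  182   46   76 1889]
185 305 347 [461.  253.2  37.1]
190 305 347 [464.6 250.7  37.2]
195 305 347 [468.3 248.1  37.4]
200 305 347 [472.  245.5  37.6]
205 305 346 [475.4 242.5  36.9]
210 305 346 [479.2 239.8  37. ]
215 305 346 [483.  237.1  37.2]
220 305 346 [486.9 234.4  37.4]
225 305 346 [490.8 231.6  37.6]
230 307 343 [494.4 228.5  33.3]
235 307 343 [498.4 225.7  33.5]
240 307 343 [502.5 222.8  33.8]
245 307 343 [506.6 219.9  34. ]
250 305 344 [510.5 216.6  37. ]
255 304 346 [515. 214.  40.]
dir [ 0.8048375 -0.5934952] yaw -0.6353947 p0 477.95068 240.84389
len 71.37705992268542
eye from back [496.037727   227.50632175]
eye from tip [497.1460365  226.68904331]
orange pts z40 top
186 [454.1 257.1] 8.9
190 [456.8 255.6] 11.2
194 [459.3 253.8] 11.2
198 [459.6 249. ] 3.7
202 [461.7 246.6] 3.8
206 [464.5 245. ] 3.0
210 [467.3 243.5] 3.8
214 [469.5 241. ] 2.3
```

Run:
```python
from h import *
go((467.4,248.6,50),2.506)
```

```text
t 2.62 at [461.  240.4 121.9] [-3.141 -0.     2.515] F [-0.3  0.   0.2] op 0.602
dp [-0.011, 0.261, 1.796] rot [-0.01, -0.0, 0.09]
```

Request:
{"method": "play_rows", "body": {"dp": [[0,0.26,1],[0,0.26,1],[0,0.26,1],[0,0.26,1]], "rot": [[0,0,0.1],[0,0,0.1],[0,0,0.1],[0,0,0.1]], "fingers": 0.45}}

```text
clock: 2.95
eef_pos: [467.9, 249.6, 83.6]
tcp_rot: [3.139, 0.001, 2.506]
contact_force: [0.6, -0.4, 0.2]
opening: 0.45
grasp_force: 0.0
```

```bash
cat > clip.py <<'E'
from h import *
def clipfit(f,win,z=4):
    im=f['color'];hsv=cv2.cvtColor(im,cv2.COLOR_RGB2HSV)
    m=((hsv[...,1]<60)&(hsv[...,2]>120)).astype(np.uint8)|cv2.inRange(hsv,np.array((5,150,100)),np.array((18,255,255)))//255
    k=np.zeros_like(m);k[win[1]:win[3],win[0]:win[2]]=1;m*=k
    n,l,s,c=cv2.connectedComponentsWithStats(m);i=1+np.argmax(s[1:,4]);m=l==i;print('blob',s[i])
    yy,xx=np.nonzero(m);P=[]
    for v in range(yy.min(),yy.max()+1):
        x=xx[yy==v];P.append(((wz(f,x.min()-.5,v,z)+wz(f,x.max()+.5,v,z))/2)[:2])
    P=np.array(P);vx,vy,x0,y0=cv2.fitLine(P[3:-6].astype(np.float32),cv2.DIST_HUBER,0,.01,.01).ravel()
    u=np.array([vx,vy])*np.sign(vx);t=(P-[x0,y0])@u
    e=np.array([x0,y0])+u*((t.min()+46+t.max()-24)/2);print('yaw',np.arctan2(u[1],u[0]),'len',np.ptp(t),'eye',e,'grip',e-36*u)
E
python3 - <<'E'
from clip import *
f=wgrab();pickle.dump(f,open('w2.pkl','wb'))
clipfit(f,(285,140,370,300))
go((467.4,248.6,50),2.506)
cv2.imwrite('pics/w2.png',f['color'][:,:,::-1])
E
```

```text
blob [ 285  192   50   85 2389]
yaw -0.6373038 len 71.69861569248478 eye [496.94978503 226.74841548] grip [468.01647739 248.16951991]
t 3.0 at [468.1 249.7  83.9] [3.139e+00 2.000e-03 2.506e+00] F [0.6 0.2 0.6] op 0.451
dp [-0.001, -0.036, 0.847] rot [0.03, 0.01, -0.0]
```

Request:
{"method": "play_rows", "body": {"dp": [[0,-0.03,0.9],[0,-0.03,1.5],[0,-0.03,1.87],[0,-0.03,1.87],[0,-0.03,1.87]], "rot": [[0,0,0],[0,0,0],[0,0,0],[0,0,0],[0,0,0]]}}

```text
clock: 3.42
eef_pos: [466.7, 248.6, 8.0]
tcp_rot: [3.14, 0.001, 2.506]
contact_force: [-0.3, -0.9, 0.5]
opening: 0.448
grasp_force: 0.0
```

Request:
{"method": "play_rows", "body": {"dp": [[0,0,0],[0,0,0],[0,0,0],[0,0,0],[0,0,0]], "rot": [[0,0,0],[0,0,0],[0,0,0],[0,0,0],[0,0,0]], "fingers": 0, "grip_force": 60}}

```text
clock: 3.83
eef_pos: [467.3, 249.0, 8.6]
tcp_rot: [3.139, 0.001, 2.506]
contact_force: [-1.7, -2.1, 10.4]
opening: 0.151
grasp_force: 58.9
```

Request:
{"method": "play_rows", "body": {"dp": [[0,0,0],[0,0,0],[0,0,0]], "rot": [[0,0,0],[0,0,0],[0,0,0]]}}

```text
clock: 4.08
eef_pos: [467.3, 249.0, 8.6]
tcp_rot: [3.139, 0.001, 2.506]
contact_force: [-1.7, -1.4, 10.0]
opening: 0.15
grasp_force: 58.9
```

Run:
```python
from h import *
go((467.4,248.6,130),2.506)
```

```text
t 4.08 at [467.3 249.    8.6] [3.139e+00 1.000e-03 2.506e+00] F [-1.7 -1.4 10. ] op 0.15
dp [-0.012, 0.003, -3.035] rot [0.03, 0.01, -0.0]
```

Request:
{"method": "play_rows", "body": {"dp": [[0,0,-0.3],[0,0,-1],[0,0,-2],[0,0,-3],[0,0,-4]], "rot": [[0,0,0],[0,0,0],[0,0,0],[0,0,0],[0,0,0]]}}

```text
clock: 4.5
eef_pos: [465.7, 248.2, 169.6]
tcp_rot: [3.141, 0.0, 2.506]
contact_force: [0.7, 1.7, -1.1]
opening: 0.155
grasp_force: 58.7
```

Request:
{"method": "play_rows", "body": {"dp": [[-1,-0.3,-0.5],[-1.9,-0.6,-0.5],[-2.8,-0.9,-0.5],[-3.7,-1.2,-0.5],[-3.7,-1.2,-0.5]], "rot": [[0,0,0],[0,0,0],[0,0,0],[0,0,0],[0,0,0]]}}

```text
clock: 4.92
eef_pos: [560.3, 117.3, 188.8]
tcp_rot: [3.14, 0.004, 2.503]
contact_force: [-0.4, 0.9, -1.0]
opening: 0.155
grasp_force: 58.8
```

Request:
{"method": "play_rows", "body": {"dp": [[-0.9,-0.3,0],[-1.8,-0.6,0],[-2.7,-0.9,0],[-3.6,-1.2,0],[-3.7,-1.25,0]], "rot": [[0,0,0],[0,0,0],[0,0,0],[0,0,0],[0,0,0]]}}

```text
clock: 5.33
eef_pos: [649.2, -10.7, 188.2]
tcp_rot: [3.141, 0.004, 2.503]
contact_force: [-1.3, 1.9, -1.4]
opening: 0.151
grasp_force: 58.8
```

Request:
{"method": "play_rows", "body": {"dp": [[0,0,0],[0,0,0],[0,0,0]], "rot": [[0,0,0],[0,0,0],[0,0,0]]}}

```text
clock: 5.58
eef_pos: [645.2, -5.1, 187.0]
tcp_rot: [3.141, -0.001, 2.507]
contact_force: [-0.9, -0.4, -1.8]
opening: 0.153
grasp_force: 58.8
```

Run:
```python
from h import *
f=wgrab();pickle.dump(f,open('w3.pkl','wb'))
go((600,-50,190),2.506,s=f['s'])
cv2.imwrite('pics/w3.png',f['color'][:,:,::-1])
```

```text
t 5.58 at [645.2  -5.1 187. ] [ 3.141e+00 -1.000e-03  2.507e+00] F [-0.9 -0.4 -1.8] op 0.153
dp [0.243, -1.574, -0.076] rot [0.0, -0.01, 0.01]
```

View pics/w3.png

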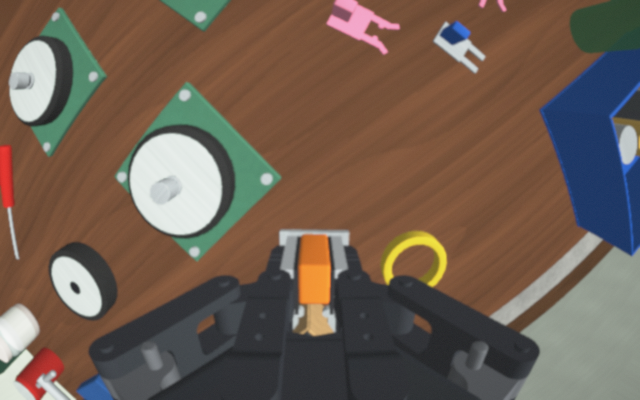

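The orange clip is held, with its rear edge at (313,232). The target stand is centred near (190,177), with bolts at (184,96), (266,179), (195,250) and (122,177), and the axle head near (160,186).

```bash
cat > st.py <<'E'
from h import *
def stand(f,win,guess):
    im=f['color'];hsv=cv2.cvtColor(im,cv2.COLOR_RGB2HSV)
    x0,y0,x1,y1=win
    k=np.zeros(im.shape[:2],np.uint8);k[y0:y1,x0:x1]=1
    w=((hsv[...,1]<50)&(hsv[...,2]>140)).astype(np.uint8)*k
    n,l,s,c=cv2.connectedComponentsWithStats(w)
    bo=[]
    for i in range(1,n):
        if s[i][4]<20:continue
        if s[i][4]<400:
            p=wz(f,*c[i],12);
            bo.append(p[:2]); print('bolt?',c[i].round(1),s[i][4],p.round(1))
        else:
            h=cv2.convexHull(np.argwhere(l==i)[:,::-1].astype(np.int32)).reshape(-1,2)
            print('hub blob',s[i])
            for z in(46,56,66):
                P=np.array([wz(f,*q,z)[:2] for q in h]);(cx,cy),(a,b),_=cv2.fitEllipse(P.astype(np.float32));print(z,'hub c',round(cx,1),round(cy,1),'d',round(a,1),round(b,1))
    g=cv2.inRange(hsv,np.array((60,80,40)),np.array((90,255,220)))*k
    n,l,s,c=cv2.connectedComponentsWithStats(g);i=1+np.argmax(s[1:,4])
    h=cv2.convexHull(np.argwhere(l==i)[:,::-1].astype(np.int32)).reshape(-1,2)
    P=np.array([wz(f,*q,10)[:2] for q in h]).astype(np.float32);q=cv2.minAreaRect(P);print('plate',np.round(q[0],1),np.round(q[1],1),round(q[2],1))
    return bo
E
python3 - <<'E'
from st import *
f=pickle.load(open('w3.pkl','rb'))
b=stand(f,(110,80,285,262),None)
print(np.mean(b,0))
cv2.imwrite('pics/c3.png',cv2.resize(f['color'][130:240,120:280],None,fx=5,fy=5,interpolation=2)[:,:,::-1])
E
```

```text
bolt? [184.4  94.7] 116 [489.4 -59.8  12. ]
hub blob [ 130  133   92  102 7360]
46 hub c 560.4 -118.3 d 106.7 107.5
56 hub c 561.4 -112.8 d 103.0 103.7
66 hub c 562.5 -107.3 d 99.2 100.0
bolt? [121.4 176.7] 92 [ 504.9 -187.3   12. ]
bolt? [266.2 178.5] 120 [616.8 -44.3  12. ]
bolt? [281.6 237.3] 92 [679.4 -72.7  12. ]
bolt? [193.9 251.4] 92 [ 632.3 -171.9   12. ]
plate [ 560.8 -113.8] [146.9 148.1] 6.7
[ 584.55676292 -107.20181422]
```

View pics/c3.png

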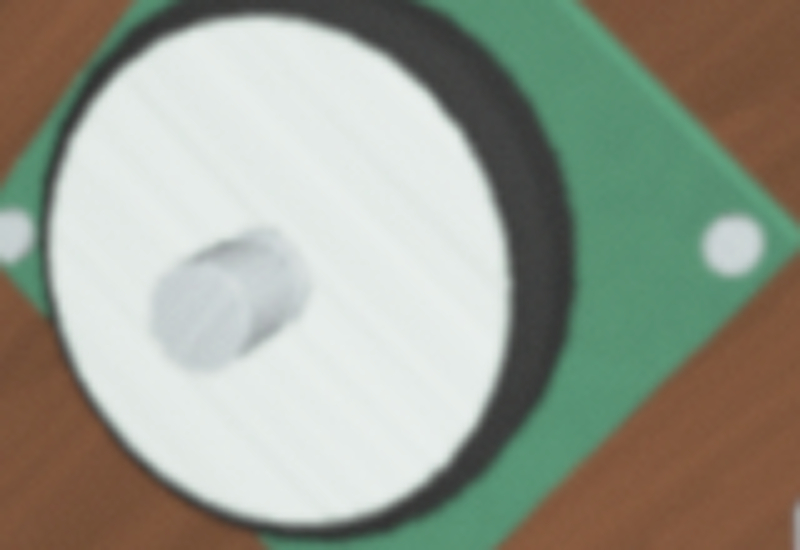

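Request:
{"method": "play_rows", "body": {"dp": [[0.5,-0.8,0],[1.0,-1.7,0],[1.5,-2.6,0],[2.0,-3.5,0],[2.0,-3.5,0]], "rot": [[0,0,0],[0,0,0],[0,0,0],[0,0,0],[0,0,0]], "grip_force": 90}}

```text
clock: 6.05
eef_pos: [490.5, -71.6, 185.6]
tcp_rot: [-3.138, -0.006, 2.507]
contact_force: [0.2, 0.1, -0.5]
opening: 0.149
grasp_force: 90.0
```

Request:
{"method": "play_rows", "body": {"dp": [[0,0,0],[0,0,0],[0,0,0]], "rot": [[0,0,0],[0,0,0],[0,0,0]]}}

```text
clock: 6.3
eef_pos: [499.6, -70.6, 187.0]
tcp_rot: [3.141, 0.001, 2.507]
contact_force: [-0.1, 0.4, -1.7]
opening: 0.151
grasp_force: 90.0
```

Run:
```python
from st import *
from rig import optics
f=wgrab();pickle.dump(f,open('w4.pkl','wb'))
go((497.1,-69.9,80),2.507,s=f['s'])
cv2.imwrite('pics/w4.png',f['color'][:,:,::-1])
g=pickle.load(open('w3.pkl','rb'))
for z in(76,78,80,82,84,88):print(z,wz(g,160.6,192.6,z).round(1))
```

```text
t 6.3 at [499.6 -70.6 187. ] [3.141e+00 1.000e-03 2.507e+00] F [-0.1  0.4 -1.7] op 0.151
dp [0.065, -0.025, 2.675] rot [0.01, 0.01, 0.0]
76 [ 561.  -116.6   76. ]
78 [ 561.2 -115.4   78. ]
80 [ 561.4 -114.2   80. ]
82 [ 561.7 -113.    82. ]
84 [ 561.9 -111.8   84. ]
88 [ 562.4 -109.3   88. ]
```

View pics/w4.png

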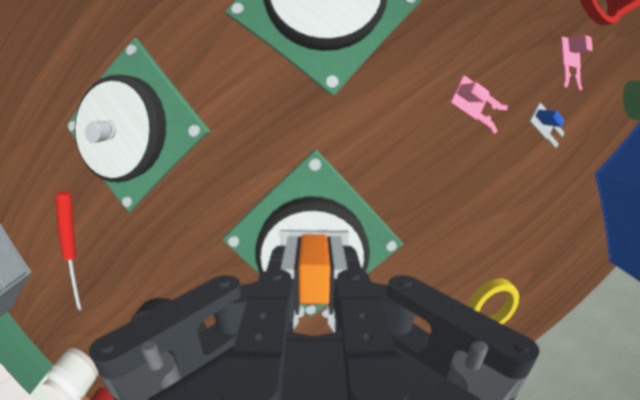

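Here the wheel lies under the clip. The stand's side bolts are at (232,242) and (395,243), with the rear bolt at (316,165).

Run:
```python
from st import *
f=pickle.load(open('w4.pkl','rb'))
stand(f,(222,150,272,256),None) ;stand(f,(365,150,410,256),None); stand(f,(300,150,330,185),None)
```

```text
bolt? [267.  244.8] 209 [ 531.8 -157.7   12. ]
bolt? [233.1 241.1] 104 [ 505.3 -187.3   12. ]
plate [ 510.9 -153.7] [39.6 82.1] 7.6
bolt? [391.1 245.5] 99 [617.4 -44.2  12. ]
plate [592.6 -54.9] [67.8 36.5] 6.7
bolt? [314.6 164. ] 125 [489.7 -59.7  12. ]
plate [493.  -62.3] [30.8 35.3] 53.6
```

Request:
{"method": "play_rows", "body": {"dp": [[0.06,0,1],[0.06,-0.02,1.8],[0.06,-0.02,2.6],[0.06,-0.02,2.6],[0.06,-0.02,2.6]], "rot": [[0,0,0],[0,0,0],[0,0,0],[0,0,0],[0,0,0]]}}

```text
clock: 6.77
eef_pos: [495.6, -70.0, 81.4]
tcp_rot: [-3.14, -0.003, 2.507]
contact_force: [-0.0, -0.5, -0.9]
opening: 0.148
grasp_force: 90.1
```

Request:
{"method": "play_rows", "body": {"dp": [[0,0,0],[0,0,0],[0,0,0],[0,0,0]], "rot": [[0,0,0],[0,0,0],[0,0,0],[0,0,0]]}}

```text
clock: 7.1
eef_pos: [497.3, -70.7, 84.0]
tcp_rot: [3.14, 0.002, 2.506]
contact_force: [-0.3, 0.1, -1.0]
opening: 0.147
grasp_force: 90.1
```

Request:
{"method": "play_rows", "body": {"dp": [[0,0,0.1],[0,0,0.2],[0,0,0.25],[0,0,0.3],[0,0,0.3]], "rot": [[0,0,0],[0,0,0],[0,0,0],[0,0,0],[0,0,0]]}}

```text
clock: 7.52
eef_pos: [495.8, -70.6, 69.9]
tcp_rot: [-3.141, -0.001, 2.506]
contact_force: [0.6, -0.5, -0.5]
opening: 0.147
grasp_force: 90.1
```

Request:
{"method": "play_rows", "body": {"dp": [[0,0,0.02],[0,0,0.04],[0,0,0.06],[0,0,0.08],[0,0,0.08]], "rot": [[0,0,0],[0,0,0],[0,0,0],[0,0,0],[0,0,0]]}}

```text
clock: 7.93
eef_pos: [496.1, -70.6, 67.1]
tcp_rot: [-3.141, -0.0, 2.506]
contact_force: [0.3, -0.6, -0.7]
opening: 0.152
grasp_force: 90.1
```

Request:
{"method": "play_rows", "body": {"dp": [[0,0,0.02],[0,0,0.04],[0,0,0.06],[0,0,0.06]], "rot": [[0,0,0],[0,0,0],[0,0,0],[0,0,0]]}}

```text
clock: 8.27
eef_pos: [496.1, -70.6, 64.7]
tcp_rot: [-3.142, -0.0, 2.506]
contact_force: [-0.4, -0.3, -0.9]
opening: 0.149
grasp_force: 90.1
```

Request:
{"method": "play_rows", "body": {"dp": [[0,0,0.02],[0,0,0.04],[0,0,0.04]], "rot": [[0,0,0],[0,0,0],[0,0,0]]}}

```text
clock: 8.52
eef_pos: [496.1, -70.6, 63.1]
tcp_rot: [-3.141, -0.0, 2.506]
contact_force: [-0.4, 0.1, -0.5]
opening: 0.146
grasp_force: 90.1
```

Request:
{"method": "play_rows", "body": {"dp": [[0,0,0.01],[0,0,0.03],[0,0,0.03]], "rot": [[0,0,0],[0,0,0],[0,0,0]]}}

```text
clock: 8.77
eef_pos: [496.1, -70.6, 62.0]
tcp_rot: [-3.142, -0.0, 2.506]
contact_force: [0.3, -0.6, -0.9]
opening: 0.145
grasp_force: 90.1
```

Request:
{"method": "play_rows", "body": {"dp": [[0,0,0.01],[0,0,0.02],[0,0,0.02]], "rot": [[0,0,0],[0,0,0],[0,0,0]]}}

```text
clock: 9.02
eef_pos: [496.1, -70.6, 61.2]
tcp_rot: [-3.142, -0.0, 2.506]
contact_force: [0.3, -0.4, -0.3]
opening: 0.15
grasp_force: 90.1
```

Request:
{"method": "play_rows", "body": {"dp": [[0,0,0.01],[0,0,0.02],[0,0,0.02]], "rot": [[0,0,0],[0,0,0],[0,0,0]]}}

```text
clock: 9.27
eef_pos: [496.1, -70.6, 60.4]
tcp_rot: [-3.142, -0.0, 2.506]
contact_force: [0.6, -0.5, -1.3]
opening: 0.145
grasp_force: 90.1
```

Request:
{"method": "play_rows", "body": {"dp": [[0,0,0.01],[0,0,0.02],[0,0,0.02]], "rot": [[0,0,0],[0,0,0],[0,0,0]]}}

```text
clock: 9.52
eef_pos: [496.2, -70.6, 59.7]
tcp_rot: [3.142, -0.0, 2.506]
contact_force: [-0.2, -0.4, -0.1]
opening: 0.149
grasp_force: 90.4
```

Request:
{"method": "play_rows", "body": {"dp": [[0,0,0.01],[0,0,0.02],[0,0,0.02]], "rot": [[0,0,0],[0,0,0],[0,0,0]]}}

```text
clock: 9.77
eef_pos: [496.2, -70.6, 59.6]
tcp_rot: [3.142, 0.0, 2.506]
contact_force: [-3.7, 0.7, 9.6]
opening: 0.149
grasp_force: 92.1
```

Contact came at TCP z 59.6, so the hub face is at about 51 mm. I'll raise to mid-groove (+4.9 mm) and correct 2.2 mm sideways.

Request:
{"method": "play_rows", "body": {"dp": [[0,0,-0.07],[0,0.03,-0.14],[0,0.06,-0.14],[0,0.06,-0.14],[0,0.06,-0.14]], "rot": [[0,0,0],[0,0,0],[0,0,0],[0,0,0],[0,0,0]]}}

```text
clock: 10.18
eef_pos: [497.7, -68.6, 64.4]
tcp_rot: [3.142, 0.0, 2.506]
contact_force: [-0.6, -0.2, -0.5]
opening: 0.147
grasp_force: 90.4
```

Request:
{"method": "play_rows", "body": {"dp": [[0,0,0],[0,0,0]], "rot": [[0,0,0],[0,0,0]]}}

```text
clock: 10.35
eef_pos: [497.5, -68.6, 64.3]
tcp_rot: [-3.141, -0.0, 2.506]
contact_force: [-0.3, 0.1, -0.9]
opening: 0.146
grasp_force: 90.4
```

Request:
{"method": "play_rows", "body": {"dp": [[-0.05,0,-0.005],[-0.1,0,-0.005],[-0.14,0,-0.005],[-0.17,0,-0.005],[-0.2,0,-0.005]], "rot": [[0,0,0],[0,0,0],[0,0,0],[0,0,0],[0,0,0]]}}

```text
clock: 10.77
eef_pos: [504.2, -73.6, 64.7]
tcp_rot: [3.142, -0.0, 2.506]
contact_force: [0.4, 0.4, -0.9]
opening: 0.148
grasp_force: 90.4
```

Request:
{"method": "play_rows", "body": {"dp": [[-0.02,0,0],[-0.05,0,0],[-0.07,0,0],[-0.1,0,0],[-0.1,0,0]], "rot": [[0,0,0],[0,0,0],[0,0,0],[0,0,0],[0,0,0]]}}

```text
clock: 11.18
eef_pos: [507.5, -75.9, 64.7]
tcp_rot: [3.141, 0.0, 2.506]
contact_force: [-0.1, -0.3, -0.7]
opening: 0.15
grasp_force: 90.4
```

Request:
{"method": "play_rows", "body": {"dp": [[-0.03,0,0],[-0.07,0,0],[-0.1,0,0],[-0.13,0,0],[-0.15,0,0]], "rot": [[0,0,0],[0,0,0],[0,0,0],[0,0,0],[0,0,0]]}}

```text
clock: 11.6
eef_pos: [512.3, -79.5, 64.7]
tcp_rot: [3.142, 0.0, 2.506]
contact_force: [0.1, -0.2, -0.6]
opening: 0.145
grasp_force: 90.4
```

Request:
{"method": "play_rows", "body": {"dp": [[-0.03,0,0],[-0.07,0,0],[-0.1,0,0],[-0.13,0,0],[-0.15,0,0]], "rot": [[0,0,0],[0,0,0],[0,0,0],[0,0,0],[0,0,0]]}}

```text
clock: 12.02
eef_pos: [517.1, -83.0, 64.7]
tcp_rot: [3.142, 0.0, 2.506]
contact_force: [0.2, 0.6, -0.7]
opening: 0.149
grasp_force: 90.4
```

Request:
{"method": "play_rows", "body": {"dp": [[-0.03,0,0],[-0.06,0,0],[-0.08,0,0],[-0.1,0,0],[-0.1,0,0]], "rot": [[0,0,0],[0,0,0],[0,0,0],[0,0,0],[0,0,0]]}}

```text
clock: 12.43
eef_pos: [520.3, -85.4, 64.7]
tcp_rot: [3.142, 0.0, 2.506]
contact_force: [-0.1, -0.5, 0.0]
opening: 0.149
grasp_force: 90.4
```

Request:
{"method": "play_rows", "body": {"dp": [[-0.02,0,0],[-0.03,0,0],[-0.03,0,0]], "rot": [[0,0,0],[0,0,0],[0,0,0]]}}

```text
clock: 12.68
eef_pos: [520.9, -86.0, 64.6]
tcp_rot: [-3.141, -0.0, 2.506]
contact_force: [-0.6, -1.4, -0.9]
opening: 0.15
grasp_force: 90.3
```

Request:
{"method": "play_rows", "body": {"dp": [[-0.01,0,0],[-0.02,0,0],[-0.02,0,0]], "rot": [[0,0,0],[0,0,0],[0,0,0]]}}

```text
clock: 12.93
eef_pos: [521.4, -86.4, 64.6]
tcp_rot: [-3.141, -0.001, 2.506]
contact_force: [-2.2, 0.1, -1.3]
opening: 0.152
grasp_force: 90.1
```

Request:
{"method": "play_rows", "body": {"dp": [[-0.01,0,0],[-0.02,0,0],[-0.02,0,0]], "rot": [[0,0,0],[0,0,0],[0,0,0]]}}

```text
clock: 13.18
eef_pos: [521.9, -87.0, 64.5]
tcp_rot: [-3.141, -0.001, 2.506]
contact_force: [-2.7, 0.3, -1.0]
opening: 0.148
grasp_force: 90.1
```

Request:
{"method": "play_rows", "body": {"dp": [[-0.01,0,0],[-0.02,0,0],[-0.02,0,0]], "rot": [[0,0,0],[0,0,0],[0,0,0]]}}

```text
clock: 13.43
eef_pos: [522.6, -87.5, 64.5]
tcp_rot: [-3.141, -0.001, 2.506]
contact_force: [-4.5, -0.9, -1.7]
opening: 0.15
grasp_force: 90.1
```

Request:
{"method": "play_rows", "body": {"dp": [[-0.01,0,0],[-0.02,0,0],[-0.02,0,0]], "rot": [[0,0,0],[0,0,0],[0,0,0]]}}

```text
clock: 13.68
eef_pos: [523.3, -88.0, 64.5]
tcp_rot: [-3.141, -0.001, 2.506]
contact_force: [-4.2, -2.4, -1.6]
opening: 0.15
grasp_force: 90.1
```

Request:
{"method": "play_rows", "body": {"dp": [[0,-0.01,0],[-0.01,-0.01,0],[-0.02,-0.01,0],[-0.02,-0.01,0]], "rot": [[0,0,0],[0,0,0],[0,0,0],[0,0,0]]}}

```text
clock: 14.02
eef_pos: [523.9, -88.7, 64.6]
tcp_rot: [-3.141, -0.0, 2.506]
contact_force: [-4.5, -0.7, -2.1]
opening: 0.148
grasp_force: 90.1
```

Request:
{"method": "play_rows", "body": {"dp": [[-0.01,0,0],[-0.02,0,0],[-0.02,0,0]], "rot": [[0,0,0],[0,0,0],[0,0,0]]}}

```text
clock: 14.27
eef_pos: [524.5, -89.2, 64.6]
tcp_rot: [-3.141, -0.0, 2.506]
contact_force: [-5.3, -0.7, -1.3]
opening: 0.149
grasp_force: 90.1
```

Request:
{"method": "play_rows", "body": {"dp": [[0,-0.01,0],[-0.01,-0.01,0],[-0.02,-0.01,0],[-0.02,-0.01,0]], "rot": [[0,0,0],[0,0,0],[0,0,0],[0,0,0]]}}

```text
clock: 14.6
eef_pos: [525.5, -90.1, 64.8]
tcp_rot: [3.141, 0.001, 2.506]
contact_force: [-3.5, -0.2, -1.7]
opening: 0.153
grasp_force: 90.1
```

Request:
{"method": "play_rows", "body": {"dp": [[-0.01,0,0],[-0.02,0,0],[-0.02,0,0]], "rot": [[0,0,0],[0,0,0],[0,0,0]]}}

```text
clock: 14.85
eef_pos: [526.3, -90.7, 64.8]
tcp_rot: [3.141, 0.001, 2.506]
contact_force: [-2.5, -2.0, -2.1]
opening: 0.145
grasp_force: 90.1
```

Request:
{"method": "play_rows", "body": {"dp": [[0,-0.01,0],[-0.01,-0.01,0],[-0.02,-0.01,0],[-0.02,-0.01,0]], "rot": [[0,0,0],[0,0,0],[0,0,0],[0,0,0]]}}

```text
clock: 15.18
eef_pos: [526.7, -91.4, 64.8]
tcp_rot: [3.141, 0.001, 2.506]
contact_force: [-2.2, -0.5, -1.6]
opening: 0.147
grasp_force: 90.0
```

Request:
{"method": "play_rows", "body": {"dp": [[-0.01,0,0],[-0.02,0,0],[-0.02,0,0]], "rot": [[0,0,0],[0,0,0],[0,0,0]]}}

```text
clock: 15.43
eef_pos: [527.3, -91.8, 64.8]
tcp_rot: [3.141, 0.001, 2.506]
contact_force: [-0.0, -1.7, -1.4]
opening: 0.147
grasp_force: 90.0
```

Request:
{"method": "play_rows", "body": {"dp": [[-0.01,0,0],[-0.02,0,0],[-0.02,0,0]], "rot": [[0,0,0],[0,0,0],[0,0,0]]}}

```text
clock: 15.68
eef_pos: [527.9, -92.3, 64.8]
tcp_rot: [3.141, 0.001, 2.506]
contact_force: [-0.3, -0.8, -0.8]
opening: 0.148
grasp_force: 90.1
```

Request:
{"method": "play_rows", "body": {"dp": [[-0.01,0,0],[-0.02,0,0],[-0.03,0,0],[-0.03,0,0]], "rot": [[0,0,0],[0,0,0],[0,0,0],[0,0,0]]}}

```text
clock: 16.02
eef_pos: [528.8, -93.0, 64.8]
tcp_rot: [3.141, 0.001, 2.506]
contact_force: [-0.4, -2.6, -0.8]
opening: 0.148
grasp_force: 90.1
```

Request:
{"method": "play_rows", "body": {"dp": [[-0.01,0,0],[-0.02,0,0],[-0.02,0,0]], "rot": [[0,0,0],[0,0,0],[0,0,0]]}}

```text
clock: 16.27
eef_pos: [529.3, -93.5, 64.7]
tcp_rot: [3.141, 0.0, 2.506]
contact_force: [-0.5, -1.0, -0.8]
opening: 0.149
grasp_force: 90.1
```

Request:
{"method": "play_rows", "body": {"dp": [[-0.01,0,0],[-0.01,0,0]], "rot": [[0,0,0],[0,0,0]]}}

```text
clock: 16.43
eef_pos: [529.5, -93.6, 64.7]
tcp_rot: [3.142, 0.0, 2.506]
contact_force: [0.0, -1.2, -1.5]
opening: 0.148
grasp_force: 90.1
```

Request:
{"method": "play_rows", "body": {"dp": [[-0.01,0,0],[-0.02,0,0],[-0.02,0,0]], "rot": [[0,0,0],[0,0,0],[0,0,0]]}}

```text
clock: 16.68
eef_pos: [530.2, -94.1, 64.7]
tcp_rot: [3.141, 0.0, 2.506]
contact_force: [0.8, -0.5, -0.6]
opening: 0.151
grasp_force: 90.1
```

Request:
{"method": "play_rows", "body": {"dp": [[-0.01,0,0],[-0.01,0,0]], "rot": [[0,0,0],[0,0,0]]}}

```text
clock: 16.85
eef_pos: [530.4, -94.3, 64.7]
tcp_rot: [3.141, -0.0, 2.506]
contact_force: [0.4, 0.3, -0.8]
opening: 0.149
grasp_force: 90.1
```

Request:
{"method": "play_rows", "body": {"dp": [[-0.01,0,0],[-0.02,0,0],[-0.02,0,0]], "rot": [[0,0,0],[0,0,0],[0,0,0]]}}

```text
clock: 17.1
eef_pos: [530.6, -94.5, 64.6]
tcp_rot: [-3.141, -0.001, 2.506]
contact_force: [-1.5, 2.0, 0.3]
opening: 0.148
grasp_force: 90.3
```

Request:
{"method": "play_rows", "body": {"dp": [[-0.01,0,0],[-0.01,0,0]], "rot": [[0,0,0],[0,0,0]]}}

```text
clock: 17.27
eef_pos: [530.6, -94.6, 64.5]
tcp_rot: [-3.141, -0.002, 2.506]
contact_force: [-3.4, 3.8, 0.4]
opening: 0.146
grasp_force: 90.4
```

Request:
{"method": "play_rows", "body": {"dp": [[-0.01,0,0],[-0.01,0,0]], "rot": [[0,0,0],[0,0,0]]}}

```text
clock: 17.43
eef_pos: [530.6, -94.7, 64.4]
tcp_rot: [-3.141, -0.002, 2.506]
contact_force: [-4.8, 4.9, 1.7]
opening: 0.149
grasp_force: 90.5
```

Request:
{"method": "play_rows", "body": {"dp": [[0.01,0,0],[0.02,0,0],[0.02,0,0]], "rot": [[0,0,0],[0,0,0],[0,0,0]]}}

```text
clock: 17.68
eef_pos: [530.6, -94.7, 64.5]
tcp_rot: [-3.141, -0.001, 2.506]
contact_force: [-3.7, 2.8, -0.2]
opening: 0.145
grasp_force: 90.4
```

Request:
{"method": "play_rows", "body": {"dp": [[0,0,0],[0,0,0],[0,0,0],[0,0,0],[0,0,0]], "rot": [[0,0,0],[0,0,0],[0,0,0],[0,0,0],[0,0,0]], "fingers": 0.4}}

```text
clock: 18.1
eef_pos: [531.4, -95.0, 64.9]
tcp_rot: [3.141, 0.001, 2.506]
contact_force: [-0.4, -0.3, 0.2]
opening: 0.398
grasp_force: 0.0
```

Released. I'll lift straight up and back off for a look.

Request:
{"method": "play_rows", "body": {"dp": [[0,0,-0.2],[0,0,-0.6],[0,0,-1.2],[0,0,-2],[0,0,-2.8]], "rot": [[0,0,0],[0,0,0],[0,0,0],[0,0,0],[0,0,0]]}}

```text
clock: 18.52
eef_pos: [530.4, -94.7, 178.0]
tcp_rot: [-3.141, -0.001, 2.506]
contact_force: [1.3, -0.4, -0.3]
opening: 0.401
grasp_force: 0.0
```

Request:
{"method": "play_rows", "body": {"dp": [[0,0.9,0],[0,1.8,0],[0,2.7,0],[0,2.7,0],[0,2.7,0]], "rot": [[0,0,0],[0,0,0],[0,0,0],[0,0,0],[0,0,0]]}}

```text
clock: 18.93
eef_pos: [595.9, -6.6, 177.2]
tcp_rot: [3.141, 0.001, 2.508]
contact_force: [-0.5, 0.5, -0.9]
opening: 0.399
grasp_force: 0.0
```

Run:
```python
from h import *
from rig import optics
f=wgrab();S=optics.grab_frame('scene');T=optics.grab_frame('top')
o=np.zeros((600,800,3),np.uint8)
def put(a,y,x): a=a[:600-y,:800-x];o[y:y+a.shape[0],x:x+a.shape[1]]=a
put(cv2.resize(f['color'][80:280,80:330],None,fx=1.6,fy=1.6),0,0)
put(cv2.resize(S['color'][160:225,240:330],None,fx=4,fy=4,interpolation=2),0,410)
put(cv2.resize(T['color'][145:220,340:415],None,fx=3.5,fy=3.5,interpolation=2),325,0)
put(cv2.resize(S['color'][220:380,300:480],None,fx=1.6,fy=1.6),325,410)
cv2.imwrite('pics/end.png',o[:,:,::-1]);go((0,0,0),0,s=f['s'])
```

```text
t 18.93 at [595.9  -6.6 177.2] [3.141e+00 1.000e-03 2.508e+00] F [-0.5  0.5 -0.9] op 0.399
dp [12.111, -8.684, 4.419] rot [0.01, -0.0, 23.95]
```

View pics/end.png

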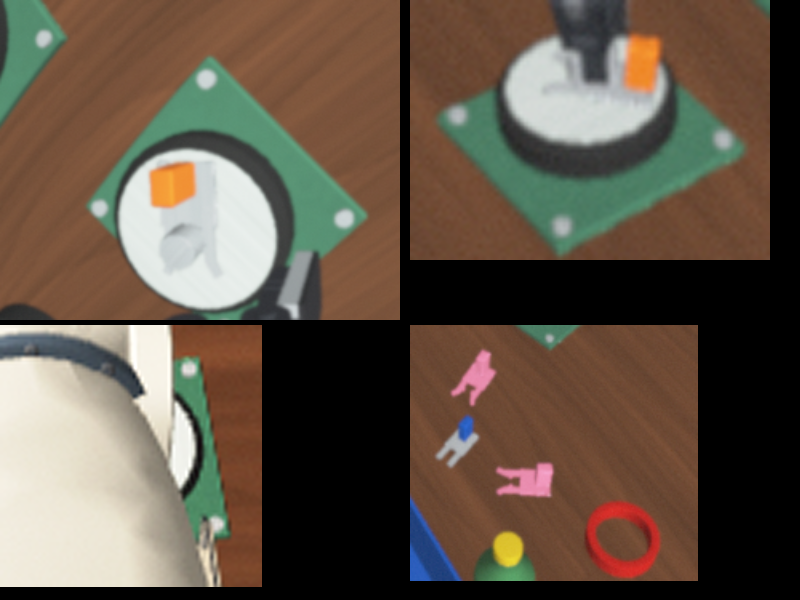

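The last view shows the clip in the groove under the head, with the grip at (172,185) in the wrist crop. The gripper is clear, and the blue clip and red tape look undisturbed.

Request:
{"method": "play_rows", "body": {"dp": [[0,0,0],[0,0,0],[0,0,0],[0,0,0],[0,0,0]], "rot": [[0,0,0],[0,0,0],[0,0,0],[0,0,0],[0,0,0]]}}

```text
clock: 19.5
eef_pos: [595.0, -8.2, 176.7]
tcp_rot: [-3.142, -0.0, 2.506]
contact_force: [-0.2, 1.0, 0.3]
opening: 0.399
grasp_force: 0.0
```

```bash
python3 -c "
from rig import r
print(r.sign_off())"
```

```text
the job is handed in; nothing more can be done
None
```

The orange clip was pushed to its hard stop in the groove of the farthest stand's axle and released, and the job is handed in at about 19.5 s with contact readings of about 11 N at most; sign-off returned no verdict.

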